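# Mix the prize-draw beads

### The job

Get the office prize draw ready: put the late bead from the coaster into the pot with the others, then take the wooden stirrer from the pen cup and stir the beads round until every one of the five that were already in the pot is more than 40 mm from where it stood (going right round the pot a couple of times does it). Then stand the stirrer back in the pen cup and let go, with all six beads still in the pot and the cup and the other desk things left where they are; do not press the stirrer hard (over 25 N) on the pot.

Things in the scene. Friction and masses are not known exactly. Their poses are not given: they have to be found in the camera images.
- pot: white glazed ceramic pot, stuck to the desk with grip putty so that it does not slide: straight-sided and open, outside 142 mm across, 78 mm high, walls 5 mm (inside 132 mm across), floor 6 mm thick. Origin at the centre of its underside, z up. Five beads stand on its floor
- cup: dark steel pen cup, loose, about 0.45 kg: 61 mm across outside, 55 mm inside, 70 mm high, floor 5 mm thick. Origin at the centre of its underside, z up. The stirrer stands in it
- coaster: flat round cork coaster, 84 mm across, 4 mm thick, fixed to the desk; origin at the centre of its underside
- late_bead: chunky varnished wooden barrel-shaped bead, 28 mm across its belly, 19 mm across its flat ends, 24 mm high, origin at its centre; the late entry, standing on end on the coaster, so its centre is 16 mm above the desk
- stirrer: wooden stirrer, 165 mm long, about 50 g: a round shaft 14 mm across with a thicker foot, 22 mm across and 22 mm long, flat-ended and slightly bevelled, tapering into the shaft at 36 mm. It stands upright, foot down, on the floor of the pen cup; origin at the centre of the foot's flat end, z along the shaft to its top
- stapler: bystander: black stapler 140 mm long, 46 mm high, origin under its centre
- tape: bystander: grey desk tape dispenser 140 mm long, 76 mm high, origin under its centre
- mug: bystander: mug 80 mm across, 92 mm high, origin under its centre, handle to its +y
- bead1: chunky varnished wooden barrel-shaped bead, 28 mm across its belly, 19 mm across its flat ends, 24 mm high, origin at its centre; one of the five already standing in the pot
- bead2: chunky varnished wooden barrel-shaped bead, 28 mm across its belly, 19 mm across its flat ends, 24 mm high, origin at its centre; one of the five already standing in the pot
- bead3: chunky varnished wooden barrel-shaped bead, 28 mm across its belly, 19 mm across its flat ends, 24 mm high, origin at its centre; one of the five already standing in the pot
- bead4: chunky varnished wooden barrel-shaped bead, 28 mm across its belly, 19 mm across its flat ends, 24 mm high, origin at its centre; one of the five already standing in the pot
- bead5: chunky varnished wooden barrel-shaped bead, 28 mm across its belly, 19 mm across its flat ends, 24 mm high, origin at its centre; one of the five already standing in the pot

How it is judged:
On the way, in this order (a step that is already met when the one before it is completed fails the run):
1. the late bead lies in the pot, below the rim, and the fingers have let it go (horizontal distance between late_bead and pot below 0.064 m and z of late_bead in the frame of pot below 0.075 m and contact force between the fingers and late_bead below 0.1 N and linear speed of late_bead below 0.1 m/s), for 0.2 s.
2. the stirrer, held in the fingers, has its foot down among the beads: the foot's end less than 20 mm above the pot's inner floor (horizontal distance between stirrer and pot below 0.064 m and z of stirrer in the frame of pot below 0.026 m and contact force between the fingers and stirrer above 1 N), for 0.1 s.
3. stirring with the held stirrer, its foot that low (under 20 mm above the inner floor), brings all five first beads at one moment more than 40 mm from where each started (all of step 2 and distance of each of bead1, bead2, bead3, bead4, bead5 from where it was at the start of the episode above 0.04 m), for 0.1 s.
At the end, for the whole second after the job is handed in: All six beads lie at rest inside the pot below its rim; the stirrer stands at rest in the pen cup, foot down within 15 mm of the cup's inner floor (it may lean on the cup's rim, by less than 0.5 rad), released; the cup stands upright and the robot touches nothing (horizontal distance between each of bead1, bead2, bead3, bead4, bead5, late_bead and pot below 0.064 m and z of each of bead1, bead2, bead3, bead4, bead5, late_bead in the frame of pot below 0.075 m and linear speed of each of bead1, bead2, bead3, bead4, bead5, late_bead below 0.05 m/s and horizontal distance between stirrer and cup below 0.027 m and z of stirrer in the frame of cup below 0.02 m and angle between stirrer's own z axis and vertical below 0.5 rad and linear speed of stirrer below 0.03 m/s and contact force between the fingers and stirrer below 0.1 N and angle between cup's own z axis and vertical below 0.1 rad).
It fails at once if a finger presses on one of the five beads in the pot (over 1 N): they are stirred with the stirrer only (contact force between the fingers and bead1 above 1 N or contact force between the fingers and bead2 above 1 N or contact force between the fingers and bead3 above 1 N or contact force between the fingers and bead4 above 1 N or contact force between the fingers and bead5 above 1 N).
It fails at once if the pen cup is moved more than 20 mm or tipped more than 0.3 rad (distance of cup from where it was at the start of the episode above 0.02 m or angle between cup's own z axis and vertical above 0.3 rad).
It fails at once if the stirrer presses on the pot with more than 25 N (contact force between stirrer and pot above 25 N).
It fails at once if a bystander (stapler, tape dispenser, mug) is moved more than 20 mm (distance of any of stapler, tape, mug from where it was at the start of the episode above 0.02 m).
It fails at once if one of the five beads leaves the pot (horizontal distance between any of bead1, bead2, bead3, bead4, bead5 and pot above 0.078 m).
It also fails if it takes over 64 s, if anything falls off the work surface, if the arm or the gripper's body presses on something with over 40 N, if the wrist force passes 120 N, or if a joint passes its speed limit or range.

### The arm

A 7-joint arm with a two-finger parallel gripper is mounted at the origin on the work surface. World frame = base frame: x ahead of the robot, y to its left, z up, the work surface at z = 0. Lengths are in m, angles in rad, forces in N, time in s.
With the tool pointing down it reaches from about 0.4 to 0.925 m from the base axis. Payload 4.1 kg.
Tool frame: the origin (TCP) lies on the front face of the gripper's body, between the roots of the fingers; the fingertips stand 73 mm ahead of it and the grasp point (between the pads) lies 54 mm ahead of it; z points along the fingers, y is the line along which they close (so a half turn about z gives the same grasp; the last joint's range is limited). The gripper opens to 85 mm and grips with 20 to 120 N. Pads are 22 mm wide; open, the fingers measure 114 mm over their backs; the gripper's body (76 mm by 85 mm) begins 54 mm behind the grasp point. The pads swing forward as they close: fully open they stand 13 mm farther back than shut.
Start: joints at [-1.408, 0.398, 0.045, 1.537, -0.019, 1.207, -0.051], TCP at [0.168, 0.628, 0.304] pointing down, gripper open.
Joint ranges: [-2.82, 2.82], [-0.49, 2.23], [-1.37, 1.46], [0, 2.46], [-1.36, 4.5], [0.23, 2], [-2.94, 2.94]. Speed limits (rad/s): [2.57, 2.57, 3.14, 3.14, 3.14, 3.14, 3.14].

### API

Orientations are given as a rotation vector (axis times angle).
In Python, from bench import r, viewer gives the robot as it stands.
- The arm moves only by the tool servo_tool, never from a script. Its argument "plan" is a list of rows, each a list of 3 entries, a list of its own where there are three numbers: the opening, from -1 (shut) to 1 (fully open), then the shift along the world's x, y, z in cm, then the turn about the world's z in rad. A call has 1 to 20 rows; each row is the pose to reach, as a shift and turn from the pose commanded when the call began; what a row does not reach only later rows make up. A row lasts 1/12 s, in which the tool goes at most 41.7 mm and 7.16 degrees, less where a joint would pass 70% of its speed; a pose out of reach is approached as far as the arm can. A call with a gripper value outside its range is refused whole. The fingers move at their own pace and stop on an object; "grip_force" is the grip in N (left out, the last holds). Time passes only in rows, so rows that repeat a pose let the fingers close. It gives the time, the measured TCP pose, the force, the opening and the grip force at its end, in the units of the state.
- r.sense(): the state, without advancing time (a new reading comes with each control period).
- viewer.camera(name): name is "side" or "top"; returns a dict with "pixels" (480x640x3 uint8, red, green, blue), "camera_matrix" (3x3 intrinsics, pixels), "view" (4x4, takes a point from world to camera coordinates). Camera axes: x right, y down, z forward; pixel columns grow to the right and rows downward; lengths in m; the calibration is good to about 2 mm. A picture is of the moment at which its call begins. There is no depth.
- r.close_job(): hands the job in; it is judged then, once.
The state is a dict: "time": time; "joint_positions": joint angles; "qvel": joint speeds; "tau": joint torques, N m; "tool_pos": TCP position; "ee_rot": TCP orientation; "contact_force": force on the tool from outside, world axes, zero at the start; "ft_torque": the same for the moment, N m; "gripper_width": finger opening in m; "grasp_force": force on a finger pad.
Only numpy, scipy, OpenCV 4.12 (cv2) and the standard library are available. Lean on these libraries where they do the work, as an engineer would, in place of code of your own. Each camera call takes 0.05 s, during which the arm holds its last target. There are 200 camera calls.

## Working session

There is one attempt and no reset: what is moved stays moved. The work goes in short steps, Python scripts to look and compute and a tool call to move; the robot and the scene stay as the last step left them, time stands still between calls to the robot, and variables do not carry over. Pictures are saved under pics/ and viewed, at most 10 in all, crops included, and the job is handed in when it is done.

Besides the shell and the picture viewer there is one more tool, called after "Call:" as name(argument=value, ...) on one line, values as JSON. servo_tool: Moves the arm, as the interface text tells. Its arguments: {"type":"object","properties":{"plan":{"type":"array","items":{"type":"array"}},"grip_force":{"type":"number"}},"required":["plan"]}

```bash
mkdir -p pics; ls; python3 - <<'E'
from bench import r, viewer
import cv2,numpy as np
for n in("top","side"):
    c=viewer.camera(n); cv2.imwrite(f"pics/{n}0.png",c["pixels"][:,:,::-1]); np.savez(f"{n}0.npz",**c)
    print(n,np.round(c["camera_matrix"],1).tolist(),np.round(c["view"],3).tolist())
s=r.sense()
print({k:np.round(s[k],3).tolist() for k in s})
E
```

```text
pics
top [[583.5, 0.0, 321.4], [0.0, 583.5, 243.8], [0.0, 0.0, 1.0]] [[-0.022, -1.0, 0.018, -0.1], [-0.995, 0.02, -0.102, 0.572], [0.102, -0.02, -0.995, 1.229], [0.0, 0.0, 0.0, 1.0]]
side [[560.2, 0.0, 323.9], [0.0, 560.2, 242.8], [0.0, 0.0, 1.0]] [[0.853, -0.522, -0.001, -0.534], [-0.259, -0.422, -0.869, 0.154], [0.453, 0.741, -0.495, 0.991], [0.0, 0.0, 0.0, 1.0]]
{'time': 0.1, 'joint_positions': [-1.408, 0.399, 0.045, 1.538, -0.019, 1.207, -0.051], 'qvel': [0.002, -0.002, 0.0, -0.002, -0.002, 0.0, -0.0], 'tau': [0.004, -47.626, 1.37, -25.495, 0.012, 0.005, -0.0], 'tool_pos': [0.168, 0.627, 0.303], 'ee_rot': [-0.41, -3.115, 0.003], 'contact_force': [-0.076, -0.152, 1.092], 'ft_torque': [0.024, 0.01, -0.026], 'grasp_force': 0.0, 'gripper_width': 0.085}
```

View pics/top0.png

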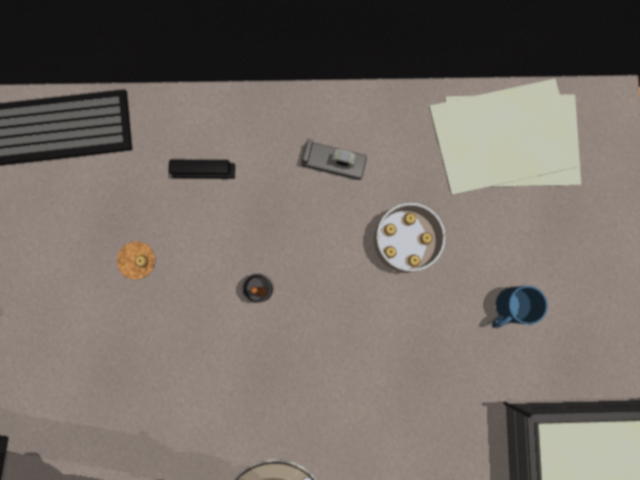

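View pics/side0.png

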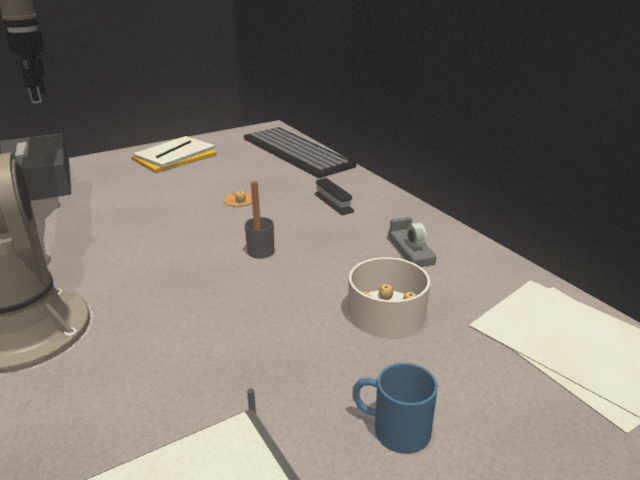

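The top view shows the coaster at (136,260) with the late bead at (141,261), the cup and stirrer at (257,288), and the pot at (411,238). In the side view the bead is at (240,197), the stirrer top at (255,183), the cup at (260,238) and the pot at (388,296).

```bash
cat >h.py <<'E'
import cv2,numpy as np
def load(n): 
    d=np.load(n+".npz"); return {k:d[k] for k in d}
def ray(c,uv):
    R,t=c["view"][:3,:3],c["view"][:3,3]
    d=R.T@np.linalg.inv(c["camera_matrix"])@np.array([uv[0],uv[1],1.]); return -R.T@t,d/np.linalg.norm(d)
def plane(c,uv,z):
    o,d=ray(c,uv); return o+d*(z-o[2])/d[2]
def tri(c1,p1,c2,p2):
    a,d=ray(c1,p1); b,e=ray(c2,p2)
    s=np.linalg.lstsq(np.c_[d,-e],b-a,rcond=None)[0]; p,q=a+d*s[0],b+e*s[1]
    return (p+q)/2,np.linalg.norm(p-q)
def proj(c,P):
    q=c["view"][:3,:3]@P+c["view"][:3,3]; q=c["camera_matrix"]@q; return q[:2]/q[2]
def comps(m,box,amin=15):
    x0,y0,x1,y1=box; k=np.zeros_like(m); k[y0:y1,x0:x1]=m[y0:y1,x0:x1]
    n,l,s,ce=cv2.connectedComponentsWithStats(k,connectivity=4)
    return [(ce[i].round(1).tolist(),s[i].tolist()) for i in range(1,n) if s[i,4]>=amin]
E
python3 - <<'E'
from h import *
T,S=load("top0"),load("side0")
for n,c,boxes in(("top",T,[(110,235,165,285),(235,265,280,310),(370,195,450,280)]),("side",S,[(215,180,248,212),(240,170,280,230),(345,260,432,335)])):
    h=cv2.cvtColor(c["pixels"],cv2.COLOR_RGB2HSV)
    m=((h[...,0]<25)&(h[...,1]>120)&(h[...,2]>60)).astype(np.uint8)
    print(n)
    for b in boxes: print(b,comps(m,b,4))
# enlarged crops
a=cv2.resize(T["pixels"][230:310,110:290],None,fx=4,fy=4,interpolation=cv2.INTER_CUBIC)
b=cv2.resize(S["pixels"][175:265,210:290],None,fx=4,fy=4,interpolation=cv2.INTER_CUBIC)
o=np.zeros((680,720,3),np.uint8)[:600]
o=np.zeros((560,720,3),np.uint8);o[:320,:720]=a
b2=cv2.resize(b,(213,240));o[320:,:213]=b2
p=cv2.resize(T["pixels"][195:281,365:455],(251,240),interpolation=cv2.INTER_CUBIC);o[320:,220:471]=p
p=cv2.resize(S["pixels"][255:340,340:440],(248,211),interpolation=cv2.INTER_CUBIC);o[320:531,472:]=p
cv2.imwrite("pics/crops.png",o[:,:,::-1])
E
```

```text
top
(110, 235, 165, 285) [([135.6, 260.1], [118, 242, 37, 37, 1063])]
(235, 265, 280, 310) [([258.3, 290.9], [251, 287, 15, 10, 100])]
(370, 195, 450, 280) [([408.7, 218.4], [405, 214, 8, 10, 53]), ([388.7, 229.9], [385, 227, 8, 7, 44]), ([424.8, 238.5], [421, 235, 10, 8, 49]), ([389.6, 251.4], [386, 248, 7, 9, 40]), ([413.8, 260.6], [409, 257, 10, 8, 40])]
side
(215, 180, 248, 212) [([235.6, 199.3], [224, 192, 24, 14, 202])]
(240, 170, 280, 230) [([252.3, 202.2], [240, 181, 20, 48, 301])]
(345, 260, 432, 335) [([386.3, 288.9], [382, 285, 10, 9, 63]), ([409.1, 294.7], [405, 293, 10, 5, 32])]
```

View pics/crops.png

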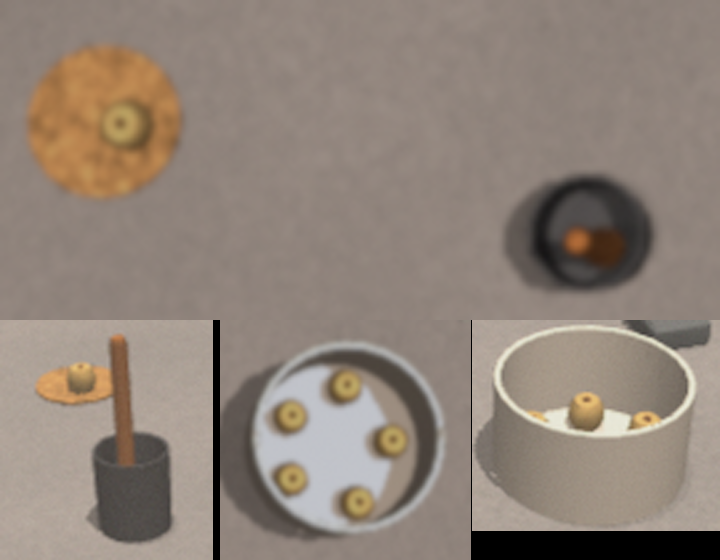

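The crops show the late bead's top hole at about (140.5,261) in the top view and (240.8,191.5) in the side view. The stirrer's top is at (254,290) and (254.4,181.5), and the pot and cup rims are both clear.

```bash
python3 - <<'E'
from h import *
T,S=load("top0"),load("side0")
print("camT",ray(T,(0,0))[0].round(3),"camS",ray(S,(0,0))[0].round(3))
f=lambda n,a,b:print(n,*[x.round(4) for x in tri(T,a,S,b)])
f("bead top",(140.3,260.8),(240.6,191.3))
f("stir top",(254,290),(254.4,181.5))
f("pot rim",(410.7,237),(389.2,279.8))
# hue based bead
hT=cv2.cvtColor(T["pixels"],cv2.COLOR_RGB2HSV);hS=cv2.cvtColor(S["pixels"],cv2.COLOR_RGB2HSV)
print("hue row",hT[261,118:156,0],hT[240:280,141,0])
m=((hT[...,0]>=18)&(hT[...,1]>90)).astype(np.uint8);print(comps(m,(120,244,152,278),20))
m=((hS[...,0]>=16)&(hS[...,1]>90)).astype(np.uint8);print(comps(m,(224,186,250,208),20))
# dark cup outlines
m=(T["pixels"].max(2)<60).astype(np.uint8);print("cupT",comps(m,(230,260,285,315),20))
m=(S["pixels"].max(2)<75).astype(np.uint8);print("cupS",comps(m,(235,212,285,265),20))
# predicted circles
def circ(c,x,y,z,rr):
    p=np.array([proj(c,np.array([x+rr*np.cos(a),y+rr*np.sin(a),z])) for a in np.linspace(0,6.28,60)])
    return p.min(0).round(1),p.max(0).round(1)
P=plane(T,(410.7,237),.078);print("pot",P.round(4),circ(T,P[0],P[1],.078,.071),circ(S,P[0],P[1],.078,.071))
for uv in((408.7,218.4),(388.7,229.9),(424.8,238.5),(389.6,251.4),(413.8,260.6)): print(plane(T,uv,.03).round(4))
C=plane(T,(257.2,288),.07);print("cup",C.round(4),circ(T,C[0],C[1],.07,.0305),circ(S,C[0],C[1],.07,.0305),circ(S,C[0],C[1],0,.0305))
B=plane(T,(140.3,260.8),.028);print("bead",B)
E
```

```text
camT [ 0.441 -0.087  1.282] camS [ 0.046 -0.948  0.624]
bead top [0.5425 0.2745 0.0329] 0.0044
stir top [0.471  0.02   0.1702] 0.003
pot rim [ 0.5767 -0.2988  0.075 ] 0.0029
hue row [15 15 15 15 15 15 15 15 15 15 15 15 15 15 15 15 15 18 19 19 19 18 19 20
 20 19 18 18 17 17 15 15 15 15 15 15 14 12] [13 13 14 14 15 15 15 15 15 15 15 15 16 15 15 17 19 21 21 21 20 20 20 21
 20 19 17 16 15 15 15 15 15 15 15 16 17 17 15 13]
[([140.4, 260.5], [135, 256, 12, 10, 88])]
[([238.5, 196.7], [226, 191, 24, 12, 142])]
cupT [([256.3, 287.2], [243, 275, 29, 26, 283])]
cupS []
pot [ 0.5751 -0.2974  0.078 ] (array([376.7, 203.3]), array([444.7, 271. ])) (array([347.2, 257.6]), array([427.9, 301.9]))
[ 0.6211 -0.303   0.03  ]
[ 0.5968 -0.2586  0.03  ]
[ 0.5765 -0.3363  0.03  ]
[ 0.55   -0.2589  0.03  ]
[ 0.529  -0.3106  0.03  ]
cup [0.4762 0.0236 0.07  ] (array([242.4, 273.3]), array([272. , 302.8])) (array([243.7, 217.4]), array([272.5, 230.8])) (array([246. , 245.4]), array([274. , 259.6]))
bead [0.54088048 0.27682057 0.028     ]
```

Call:
servo_tool(plan=[[1,[37.4,-35.2,-10.4],0],[1,[37.4,-35.2,-10.4],0],[1,[37.4,-35.2,-10.4],0],[1,[37.4,-35.2,-10.4],0],[1,[37.4,-35.2,-10.4],0],[1,[37.4,-35.2,-10.4],0],[1,[37.4,-35.2,-10.4],0],[1,[37.4,-35.2,-10.4],0],[1,[37.4,-35.2,-10.4],0],[1,[37.4,-35.2,-10.4],0],[1,[37.4,-35.2,-10.4],0],[1,[37.4,-35.2,-10.4],0],[1,[37.4,-35.2,-10.4],0],[1,[37.4,-35.2,-10.4],0],[1,[37.4,-35.2,-10.4],0],[1,[37.4,-35.2,-10.4],0],[1,[37.4,-35.2,-10.4],0],[1,[37.4,-35.2,-10.4],0]], grip_force=25)

```text
time: 1.6
tool_pos: [0.5411, 0.2777, 0.2001]
ee_rot: [-0.405, -3.115, -0.001]
contact_force: [-0.2, 0.5, 0.2]
gripper_width: 0.0858
grasp_force: 0.0
```

Call:
servo_tool(plan=[[0.4,[0,-0.1,-5],0],[0.2,[0,-0.1,-9],0],[0.2,[0,-0.1,-11],0],[0.2,[0,-0.1,-11.9],0],[0.2,[0,-0.1,-11.9],0],[0.2,[0,-0.1,-11.9],0],[0.2,[0,-0.1,-11.9],0],[-1,[0,-0.1,-11.9],0],[-1,[0,-0.1,-11.9],0],[-1,[0,-0.1,-11.9],0],[-1,[0,-0.1,-11.9],0],[-1,[0,-0.1,-11.9],0],[-1,[0,-0.1,-11.9],0],[-1,[0,-0.1,-11.9],0],[-1,[0,-0.1,-11.9],0],[-1,[0,-0.1,-11.9],0]])

```text
time: 2.93
tool_pos: [0.5433, 0.2755, 0.083]
ee_rot: [0.41, 3.112, 0.004]
contact_force: [-2.0, -0.2, 5.7]
gripper_width: 0.0259
grasp_force: 24.3
```

Call:
servo_tool(plan=[[-1,[0,0,4],0],[-1,[0,0,8],0],[-1,[0,0,12],0],[-1,[0,0,16],0],[-1,[0.3,-4,19],0],[-1,[0.6,-8,20],0],[-1,[0.8,-12,20],0],[-1,[1,-16,20],0],[-1,[1.2,-20,20],0],[-1,[1.4,-24,20],0],[-1,[1.6,-28,20],0],[-1,[2,-32,20],0],[-1,[2.2,-36,20],0],[-1,[2.4,-40,20],0],[-1,[2.6,-44,20],0],[-1,[3,-48,20],0],[-1,[3.2,-52,20],0],[-1,[3.4,-56,20],0],[-1,[3.4,-57.1,20],0],[-1,[3.4,-57.1,20],0]])

```text
time: 4.6
tool_pos: [0.5743, -0.3017, 0.2818]
ee_rot: [0.422, 3.112, -0.006]
contact_force: [0.8, -0.4, 0.1]
gripper_width: 0.0258
grasp_force: 24.9
```

Call:
servo_tool(plan=[[-1,[0,0,-4],0],[-1,[0,0,-8],0],[-1,[0,0,-12],0],[-1,[0,0,-14],0],[-1,[0,0,-14],0],[-1,[0,0,-14],0],[-1,[0,0,-14],0],[-1,[0,0,-14],0]])

```text
time: 5.27
tool_pos: [0.5779, -0.2965, 0.1438]
ee_rot: [0.408, 3.11, -0.001]
contact_force: [0.7, 0.1, 0.6]
gripper_width: 0.0263
grasp_force: 24.9
```

```bash
python3 - <<'E'
from bench import r, viewer
from h import *
s=r.sense();print(s["tool_pos"],s["gripper_width"],s["grasp_force"],np.round(s["joint_positions"],2),s["contact_force"])
a=viewer.camera("top")["pixels"][160:320,310:510];b=viewer.camera("side")["pixels"][180:340,310:510]
cv2.imwrite("pics/p1.png",np.hstack([cv2.resize(x,(400,320),interpolation=cv2.INTER_CUBIC) for x in(a,b)])[:,:,::-1])
E
```

```text
[ 0.57787003 -0.29649287  0.14382635] 0.026275319665385332 24.94485755916685 [ 0.11  0.59  0.42  1.7  -0.29  0.91  1.95] [0.65719577 0.09905377 0.5700306 ]
```

View pics/p1.png

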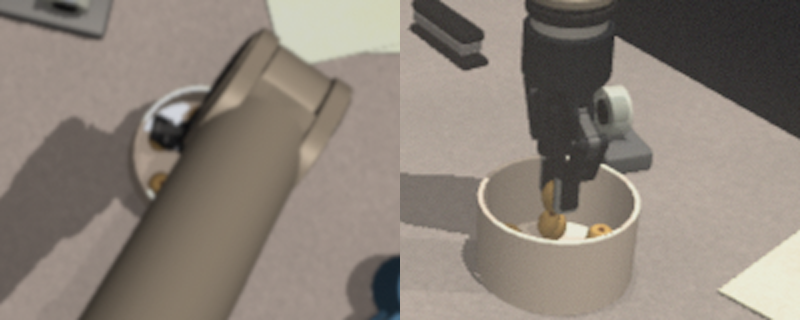

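The bead is held over the middle of the pot, with its bottom inside the rim. I'll lower it a little more and release it.

Call:
servo_tool(plan=[[-1,[-0.1,0,-1.5],0],[-1,[-0.1,0,-3.2],0],[-1,[-0.1,0,-3.2],0],[-1,[-0.1,0,-3.2],0],[-1,[-0.1,0,-3.2],0],[-0.1,[-0.1,0,-3.2],0],[-0.1,[-0.1,0,-3.2],0],[-0.1,[-0.1,0,-3.2],0],[-0.1,[-0.1,0,-3.2],0],[-0.1,[-0.1,0,-1],0],[-0.1,[-0.1,0,3],0],[-0.1,[-0.1,0,7],0],[-0.1,[-0.1,0,11],0],[-0.1,[-0.1,0,15],0],[0,[-0.1,4,16],0],[0,[-0.1,8,16],0],[0,[-0.1,12,16],0],[0,[-0.1,12,16],0]])

```text
time: 6.87
tool_pos: [0.577, -0.1653, 0.3011]
ee_rot: [-0.39, -3.117, -0.013]
contact_force: [-0.5, 1.0, -0.9]
gripper_width: 0.0425
grasp_force: 0.0
```

Call:
servo_tool(plan=[[0,[-2,3.6,0],0],[0,[-4,7.2,0],0],[0,[-6,10.8,0],0],[0,[-8,14.4,0],0],[0,[-9.6,18,0],0],[0,[-10.4,19.6,0],0],[0,[-10.4,19.6,0],0],[0,[-10.4,19.6,0],0],[0,[-10.4,19.6,0],0]])

```text
time: 7.62
tool_pos: [0.4716, 0.0186, 0.3012]
ee_rot: [0.412, 3.113, -0.001]
contact_force: [0.4, -1.4, 1.0]
gripper_width: 0.0426
grasp_force: 0.0
```

```bash
python3 - <<'E'
from bench import r, viewer
from h import *
s=r.sense();print(s["tool_pos"],s["gripper_width"])
T,S=viewer.camera("top"),viewer.camera("side")
np.savez("top1.npz",**T);np.savez("side1.npz",**S)
a=T["pixels"][190:290,360:460];b=S["pixels"][160:280,200:320]
cv2.imwrite("pics/p2.png",np.hstack([cv2.resize(x,(400,400),interpolation=cv2.INTER_CUBIC) for x in(a,b)])[:,:,::-1])
h=cv2.cvtColor(T["pixels"],cv2.COLOR_RGB2HSV)
m=((h[...,0]<25)&(h[...,1]>120)&(h[...,2]>60)).astype(np.uint8)
for c,st in comps(m,(370,195,450,280),15): print(st[4],((plane(T,c,.03)[:2]-[.576,-.298])*1000).round())
E
```

```text
[0.47164138 0.01858124 0.30122069] 0.04258956907002297
50 [45. -5.]
41 [21. 39.]
47 [  1. -38.]
44 [-3.  5.]
33 [-26.  38.]
16 [-45.  -6.]
27 [-49. -16.]
```

View pics/p2.png

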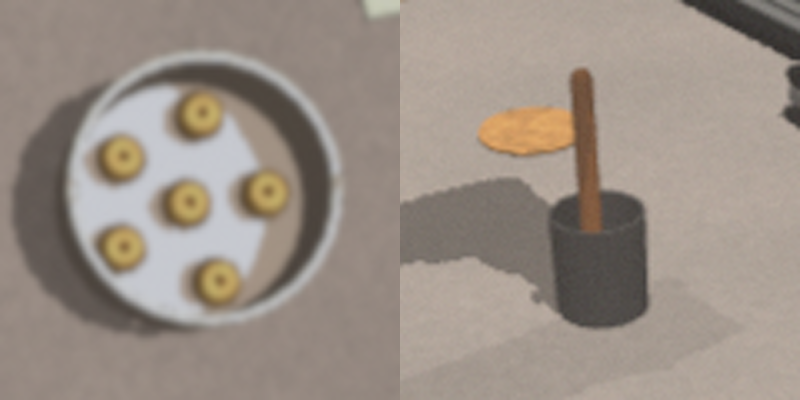

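The late bead stands upright in the middle of the pot, at crop (188,203), with the five others undisturbed. The stirrer is still upright in the cup.

Call:
servo_tool(plan=[[0,[0,0.1,-4],0],[0,[0,0.1,-8],0],[0,[0,0.1,-11.2],0],[0,[0,0.1,-11.2],0],[0,[0,0.1,-11.2],0],[0,[0,0.1,-11.2],0],[-1,[0,0.1,-11.2],0],[-1,[0,0.1,-11.2],0],[-1,[0,0.1,-11.2],0],[-1,[0,0.1,-11.2],0],[-1,[0,0.1,-11.2],0],[-1,[0,0.1,-11.2],0],[-1,[0,0.1,-11.2],0]], grip_force=60)

```text
time: 8.8
tool_pos: [0.4727, 0.0209, 0.1909]
ee_rot: [0.409, 3.111, 0.002]
contact_force: [0.4, -0.1, 6.6]
gripper_width: 0.0126
grasp_force: 58.5
```

Call:
servo_tool(plan=[[-1,[0,0,3],0],[-1,[0,0,6],0],[-1,[0,0,10],0],[-1,[0,0,14],0],[-1,[0.5,-2,14],0],[-1,[1,-5,14],0],[-1,[1.8,-9,14],0],[-1,[2.6,-13,14],0],[-1,[3.4,-17,14],0],[-1,[4.2,-21,14],0],[-1,[5,-25,14],0],[-1,[5.8,-29,14],0],[-1,[6.6,-33,14],0],[-1,[7.2,-35,14],0],[-1,[7.4,-35.9,14],0],[-1,[7.4,-35.9,12],0],[-1,[7.4,-35.9,10],0],[-1,[7.4,-35.9,9],0],[-1,[7.4,-35.9,9],0],[-1,[7.4,-35.9,9],0]])

```text
time: 10.47
tool_pos: [0.5454, -0.3371, 0.279]
ee_rot: [-0.408, -3.114, -0.001]
contact_force: [0.7, -0.2, -0.5]
gripper_width: 0.0126
grasp_force: 58.6
```

```bash
python3 - <<'E'
from bench import r, viewer
from h import *
s=r.sense();print(s["tool_pos"],s["gripper_width"],s["contact_force"])
T,S=viewer.camera("top"),viewer.camera("side")
np.savez("top2.npz",**T);np.savez("side2.npz",**S)
a=T["pixels"][190:290,360:460];b=S["pixels"][180:340,300:460]
cv2.imwrite("pics/p3.png",np.hstack([cv2.resize(x,(400,400),interpolation=cv2.INTER_CUBIC) for x in(a,b)])[:,:,::-1])
p=s["tool_pos"]
for z in (.095,.15): 
    q=np.array([p[0],p[1],z]); print(z,(proj(T,q)-[360,190])*4,(proj(S,q)-[300,180])*2.5)
E
```

```text
[ 0.5454036  -0.3370731   0.27898794] 0.012634720811016558 [ 0.74851594 -0.23615528 -0.47788128]
0.095 [287.69647608 240.1705402 ] [219.95613172 265.20400709]
0.15 [310.87567821 229.88433852] [224.66364505 195.17084325]
```

View pics/p3.png

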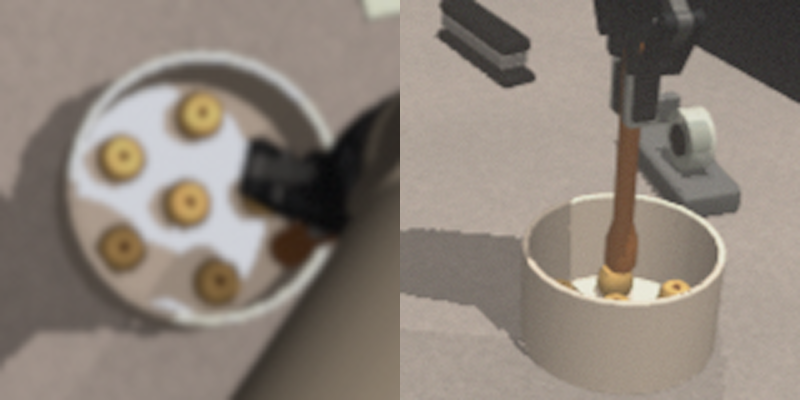

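The stirrer hangs vertically over the gap, with its foot at crop (290,247) in the top view. I'll lower it.

Call:
servo_tool(plan=[[-1,[0.2,0,-2],0],[-1,[0.2,0,-4],0],[-1,[0.2,0,-5],0],[-1,[0.2,0,-6],0],[-1,[0.2,0,-7],0],[-1,[0.2,0,-8],0],[-1,[0.2,0,-8.3],0],[-1,[0.2,0,-8.3],0],[-1,[0.2,0,-8.3],0],[-1,[0.2,0,-8.3],0]])

```text
time: 11.4
tool_pos: [0.5476, -0.3385, 0.1967]
ee_rot: [0.41, 3.113, -0.001]
contact_force: [-0.6, 0.3, -0.7]
gripper_width: 0.0125
grasp_force: 58.6
```

```bash
python3 - <<'E'
import numpy as np
# loop radius 41mm about pot centre, start offset (-29,-40)mm, in cm shifts
for k in range(0,2):
  a0=232+180*k; s=np.array([-2.9,-4.0]) if k==0 else 4.1*np.array([np.cos(np.radians(a0)),np.sin(np.radians(a0))])
  print([(np.round(4.1*np.array([np.cos(np.radians(a)),np.sin(np.radians(a))])-s,1)+0.).tolist() for a in a0+np.arange(10,181,10)])
E
```

```text
[[1.0, 0.4], [1.6, 0.1], [2.3, -0.1], [3.0, -0.1], [3.8, 0.0], [4.4, 0.2], [5.1, 0.5], [5.6, 1.0], [6.1, 1.5], [6.5, 2.1], [6.8, 2.7], [7.0, 3.4], [7.0, 4.1], [6.9, 4.9], [6.7, 5.5], [6.4, 6.2], [5.9, 6.7], [5.4, 7.2]]
[[-0.6, 0.4], [-1.3, 0.7], [-2.0, 0.8], [-2.7, 0.9], [-3.4, 0.8], [-4.1, 0.6], [-4.7, 0.2], [-5.3, -0.2], [-5.8, -0.7], [-6.1, -1.3], [-6.4, -2.0], [-6.6, -2.7], [-6.6, -3.4], [-6.5, -4.1], [-6.3, -4.8], [-6.0, -5.4], [-5.6, -6.0], [-5.0, -6.5]]
```

Call:
servo_tool(plan=[[-1,[0.5,0.2,0],0],[-1,[1.0,0.4,0],0],[-1,[1.6,0.1,0],0],[-1,[2.3,-0.1,0],0],[-1,[3.0,-0.1,0],0],[-1,[3.8,0,0],0],[-1,[4.4,0.2,0],0],[-1,[5.1,0.5,0],0],[-1,[5.6,1.0,0],0],[-1,[6.1,1.5,0],0],[-1,[6.5,2.1,0],0],[-1,[6.8,2.7,0],0],[-1,[7.0,3.4,0],0],[-1,[7.0,4.1,0],0],[-1,[6.9,4.9,0],0],[-1,[6.7,5.5,0],0],[-1,[6.4,6.2,0],0],[-1,[5.9,6.7,0],0],[-1,[5.4,7.2,0],0]])

```text
time: 12.98
tool_pos: [0.5997, -0.2701, 0.1969]
ee_rot: [0.412, 3.113, -0.012]
contact_force: [-5.1, -6.6, 0.5]
gripper_width: 0.0131
grasp_force: 61.0
```

Call:
servo_tool(plan=[[-1,[-0.6,0.4,0],0],[-1,[-1.3,0.7,0],0],[-1,[-2.0,0.8,0],0],[-1,[-2.7,0.9,0],0],[-1,[-3.4,0.8,0],0],[-1,[-4.1,0.6,0],0],[-1,[-4.7,0.2,0],0],[-1,[-5.3,-0.2,0],0],[-1,[-5.8,-0.7,0],0],[-1,[-6.1,-1.3,0],0],[-1,[-6.4,-2.0,0],0],[-1,[-6.6,-2.7,0],0],[-1,[-6.6,-3.4,0],0],[-1,[-6.5,-4.1,0],0],[-1,[-6.3,-4.8,0],0],[-1,[-6.0,-5.4,0],0],[-1,[-5.6,-6.0,0],0],[-1,[-5.0,-6.5,0],0]])

```text
time: 14.48
tool_pos: [0.5504, -0.3321, 0.1955]
ee_rot: [-0.41, -3.112, 0.001]
contact_force: [-1.3, -0.1, 0.1]
gripper_width: 0.0126
grasp_force: 59.1
```

```bash
cat > look.py <<'E'
import sys
from bench import r, viewer
from h import *
s=r.sense();print(s["time"],s["tool_pos"],s["gripper_width"],s["contact_force"])
T,S=viewer.camera("top"),viewer.camera("side")
a=T["pixels"][190:290,360:460];b=S["pixels"][180:340,300:460]
cv2.imwrite(sys.argv[1],np.hstack([cv2.resize(x,(400,400),interpolation=cv2.INTER_CUBIC) for x in(a,b)])[:,:,::-1])
E
python3 look.py pics/p4.png
```

```text
14.4833 [ 0.5503893  -0.33206288  0.19550533] 0.012552998148447287 [-1.27048482 -0.05863581  0.10599427]
```

View pics/p4.png

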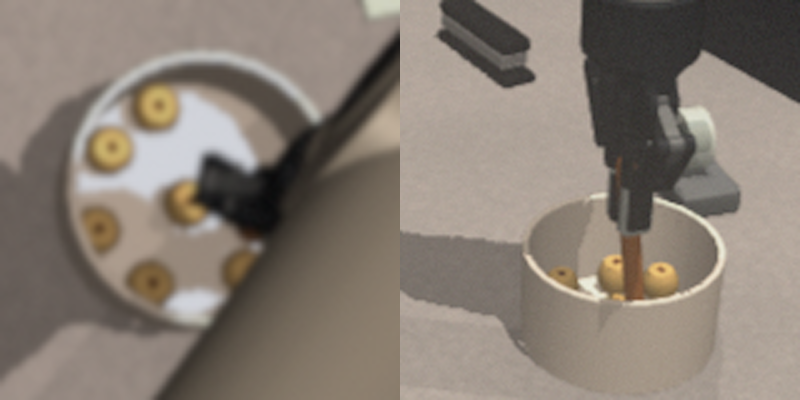

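The beads have shifted to crop (155,107), (108,150), (98,228), (150,283) and (240,270), with one still in the middle at (185,203). I'll do another loop, taking a snapshot at each quarter.

Call:
servo_tool(plan=[[-1,[0.5,-0.4,0],0],[-1,[1.2,-0.7,0],0],[-1,[1.9,-0.9,0],0],[-1,[2.6,-0.9,0],0],[-1,[3.4,-0.8,0],0],[-1,[4.1,-0.6,0],0],[-1,[4.7,-0.3,0],0],[-1,[5.3,0.2,0],0],[-1,[5.8,0.7,0],0]])

```text
time: 15.33
tool_pos: [0.61, -0.3232, 0.1958]
ee_rot: [-0.409, -3.115, -0.001]
contact_force: [-1.0, -0.5, 0.8]
gripper_width: 0.0126
grasp_force: 59.2
```

```bash
cat > snap.py <<'E'
import sys
from bench import r, viewer
from h import *
T=viewer.camera("top"); np.savez(sys.argv[1],**T); s=r.sense()
print(s["time"],((s["tool_pos"]-[.576,-.298,0])*1000).round(),s["contact_force"])
h=cv2.cvtColor(T["pixels"],cv2.COLOR_RGB2HSV)
m=((h[...,0]<25)&(h[...,0]>10)&(h[...,1]>120)&(h[...,2]>60)).astype(np.uint8)
for c,st in comps(m,(370,195,450,280),20): print(st[4],((plane(T,c,.03)[:2]-[.576,-.298])*1000).round())
E
python3 snap.py s1.npz
```

```text
15.3833 [ 35. -23. 196.] [ 0.47090641  2.44888419 -0.71483525]
70 [50. 18.]
69 [27. 43.]
35 [-15.  48.]
```

Call:
servo_tool(plan=[[-1,[0.4,0.5,0],0],[-1,[0.7,1.2,0],0],[-1,[0.9,1.9,0],0],[-1,[0.9,2.6,0],0],[-1,[0.8,3.4,0],0],[-1,[0.6,4.1,0],0],[-1,[0.3,4.7,0],0],[-1,[-0.2,5.3,0],0],[-1,[-0.7,5.8,0],0]])

```text
time: 16.13
tool_pos: [0.6018, -0.2654, 0.1961]
ee_rot: [0.409, 3.114, 0.0]
contact_force: [-0.3, -0.4, -0.2]
gripper_width: 0.0124
grasp_force: 59.2
```

```bash
python3 snap.py s2.npz
```

```text
16.1833 [ 25.  34. 196.] [-1.21734729  0.9073022   0.02061771]
```

Call:
servo_tool(plan=[[-1,[-0.5,0.4,0],0],[-1,[-1.2,0.7,0],0],[-1,[-1.9,0.9,0],0],[-1,[-2.6,0.9,0],0],[-1,[-3.4,0.8,0],0],[-1,[-4.1,0.6,0],0],[-1,[-4.7,0.3,0],0],[-1,[-5.3,-0.2,0],0],[-1,[-5.8,-0.7,0],0]])

```text
time: 16.93
tool_pos: [0.5434, -0.2743, 0.1963]
ee_rot: [0.411, 3.114, -0.001]
contact_force: [0.7, -1.2, 0.6]
gripper_width: 0.0122
grasp_force: 59.2
```

```bash
python3 snap.py s3.npz
```

```text
16.9833 [-34.  23. 196.] [-1.13949058 -2.05628654 -1.30196596]
43 [-27.  44.]
```

Call:
servo_tool(plan=[[-1,[-0.4,-0.5,0],0],[-1,[-0.7,-1.2,0],0],[-1,[-0.9,-1.9,0],0],[-1,[-0.9,-2.6,0],0],[-1,[-0.8,-3.4,0],0],[-1,[-0.6,-4.1,0],0],[-1,[-0.3,-4.7,0],0],[-1,[0.2,-5.3,0],0],[-1,[0.7,-5.8,0],0]])

```text
time: 17.73
tool_pos: [0.5534, -0.3257, 0.195]
ee_rot: [-0.406, -3.114, -0.018]
contact_force: [4.9, 10.6, -0.9]
gripper_width: 0.0126
grasp_force: 63.2
```

```bash
python3 snap.py s4.npz; python3 - <<'E'
from h import *
t=[cv2.resize(load(f"s{i}")["pixels"][190:290,360:460],(300,300),interpolation=cv2.INTER_CUBIC) for i in(1,2,3,4)]
cv2.imwrite("pics/m1.png",np.vstack([np.hstack(t[:2]),np.hstack(t[2:])])[:,:,::-1])
E
```

```text
17.7833 [-21. -29. 195.] [6.68799162e+00 7.21277343e+00 3.84325752e-03]
47 [-5.  3.]
51 [-29.  41.]
51 [-49.  14.]
```

View pics/m1.png

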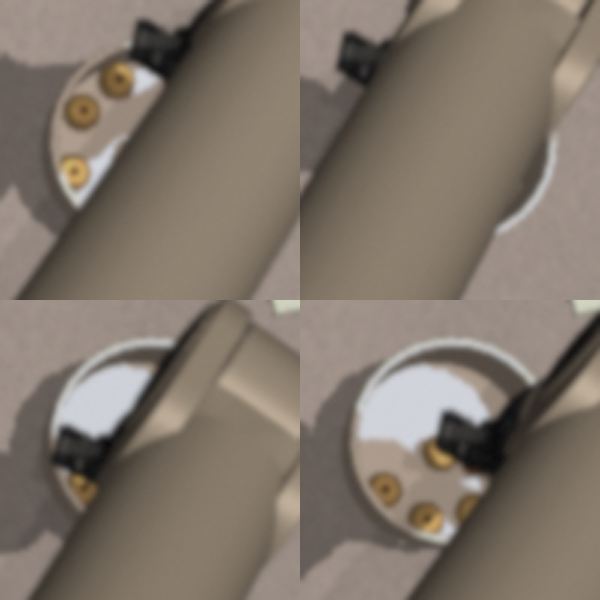

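```bash
cat > tilt.py <<'E'
from bench import r, viewer
from h import *
S=viewer.camera("side"); p=r.sense()["tool_pos"]
h=cv2.cvtColor(S["pixels"],cv2.COLOR_RGB2HSV)
m=((h[...,0]<11)&(h[...,1]>110)&(h[...,2]>40)).astype(np.uint8)
a,b=proj(S,np.r_[p[:2],.11]),proj(S,np.r_[p[:2],.03])
for v in range(int(a[1]),int(b[1]),6):
    u=a[0]+(b[0]-a[0])*(v-a[1])/(b[1]-a[1]); xs=np.where(m[v,int(u)-25:int(u)+25])[0]
    print(v,round(u,1),(xs.min()+int(u)-25,xs.max()+int(u)-25,len(xs)) if len(xs) else None)
E
python3 tilt.py
python3 - <<'E'
import numpy as np
s=np.array([-2.5,-3.3])
for k in range(4):
  p=lambda a:4.7*np.array([np.cos(np.radians(a)),np.sin(np.radians(a))])
  print([(np.round(p(a)-s,1)+0.).tolist() for a in 232+90*k+np.arange(10,91,10)]); s=p(322+90*k)
E
```

```text
274 389.1 None
280 388.7 None
286 388.3 None
292 387.9 None
298 387.5 None
304 387.0 None
310 386.6 None
[[0.3, -0.8], [1.0, -1.2], [1.8, -1.4], [2.7, -1.4], [3.5, -1.3], [4.3, -1.1], [5.0, -0.7], [5.6, -0.2], [6.2, 0.4]]
[[0.4, 0.7], [0.8, 1.4], [1.0, 2.2], [1.0, 3.1], [0.9, 3.9], [0.7, 4.7], [0.3, 5.4], [-0.2, 6.0], [-0.8, 6.6]]
[[-0.7, 0.4], [-1.4, 0.8], [-2.2, 1.0], [-3.1, 1.0], [-3.9, 0.9], [-4.7, 0.7], [-5.4, 0.3], [-6.0, -0.2], [-6.6, -0.8]]
[[-0.4, -0.7], [-0.8, -1.4], [-1.0, -2.2], [-1.0, -3.1], [-0.9, -3.9], [-0.7, -4.7], [-0.3, -5.4], [0.2, -6.0], [0.8, -6.6]]
```

```bash
python3 look.py pics/p5.png; python3 - <<'E'
from bench import viewer
import cv2
h=cv2.cvtColor(viewer.camera("side")["pixels"],cv2.COLOR_RGB2HSV)
for v in(274,286,292,304): print(v,h[v,370:405:2].tolist())
E
```

```text
17.8333 [ 0.55473545 -0.32638301  0.19511218] 0.012545737247672913 [ 5.41093464  7.81642865 -0.48251979]
274 [[14, 40, 139], [16, 43, 138], [14, 43, 165], [16, 46, 168], [15, 47, 168], [16, 44, 169], [16, 44, 167], [16, 48, 166], [15, 52, 153], [13, 115, 100], [13, 123, 110], [12, 119, 111], [13, 120, 108], [14, 44, 156], [14, 47, 156], [13, 44, 155], [15, 46, 155], [14, 46, 150]]
286 [[14, 42, 140], [15, 47, 168], [16, 42, 168], [14, 45, 166], [17, 49, 168], [16, 44, 167], [16, 46, 166], [16, 46, 166], [15, 48, 165], [13, 78, 124], [13, 113, 106], [12, 124, 119], [12, 133, 130], [13, 66, 151], [18, 45, 153], [16, 44, 155], [17, 46, 149], [14, 42, 150]]
292 [[14, 45, 164], [23, 35, 217], [25, 21, 233], [28, 19, 232], [28, 19, 234], [28, 19, 233], [26, 19, 233], [28, 19, 232], [28, 18, 233], [22, 41, 193], [13, 116, 103], [12, 125, 118], [13, 135, 128], [16, 61, 180], [26, 27, 221], [20, 34, 197], [16, 40, 160], [16, 46, 144]]
304 [[15, 45, 148], [13, 42, 151], [15, 44, 151], [15, 47, 153], [14, 45, 152], [16, 45, 154], [17, 44, 157], [15, 45, 159], [15, 41, 160], [17, 46, 160], [17, 42, 163], [15, 44, 163], [12, 42, 165], [15, 43, 166], [15, 44, 163], [15, 43, 166], [14, 45, 166], [16, 42, 164]]
```

View pics/p5.png

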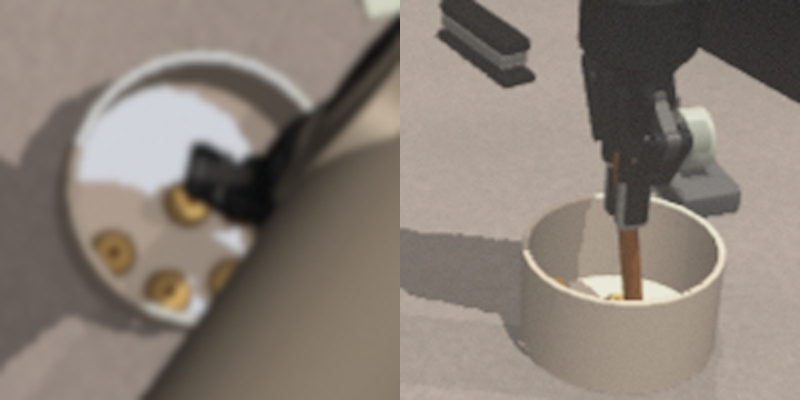

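The fingers still hold the stirrer, but it has slipped a little: the shaft sits about 5 px right of vertical, which puts the foot about 9 mm toward +x. I'll grip harder, shift the loop to compensate, and widen it.

```bash
python3 - <<'E'
import numpy as np
s=np.array([-2.5,-3.3])
p=lambda a:np.array([-.8,.2])+4.6*np.array([np.cos(np.radians(a)),np.sin(np.radians(a))])
for k in range(4):
  print([(np.round(p(a)-s,1)+0.).tolist() for a in 232+90*k+np.arange(10,91,10)]); s=s+np.round(p(322+90*k)-s,1)
E
```

```text
[[-0.5, -0.6], [0.3, -0.9], [1.1, -1.1], [1.9, -1.1], [2.7, -1.0], [3.4, -0.8], [4.1, -0.4], [4.8, 0.1], [5.3, 0.7]]
[[0.5, 0.6], [0.8, 1.4], [1.0, 2.2], [1.0, 3.0], [0.9, 3.8], [0.7, 4.5], [0.3, 5.2], [-0.2, 5.9], [-0.8, 6.4]]
[[-0.6, 0.5], [-1.4, 0.8], [-2.2, 1.0], [-3.0, 1.0], [-3.8, 0.9], [-4.5, 0.7], [-5.2, 0.3], [-5.9, -0.2], [-6.4, -0.8]]
[[-0.5, -0.6], [-0.8, -1.4], [-1.0, -2.2], [-1.0, -3.0], [-0.9, -3.8], [-0.7, -4.5], [-0.3, -5.2], [0.2, -5.9], [0.8, -6.4]]
```

Call:
servo_tool(plan=[[-1,[0,0,0],0],[-1,[-0.2,-0.6,0],0],[-1,[0.3,-0.9,0],0],[-1,[1.1,-1.1,0],0],[-1,[1.9,-1.1,0],0],[-1,[2.7,-1.0,0],0],[-1,[3.4,-0.8,0],0],[-1,[4.1,-0.4,0],0],[-1,[4.8,0.1,0],0],[-1,[5.3,0.7,0],0]], grip_force=115)

```text
time: 18.82
tool_pos: [0.6017, -0.3216, 0.1933]
ee_rot: [-0.408, -3.104, -0.009]
contact_force: [-1.9, 4.1, -0.8]
gripper_width: 0.0116
grasp_force: 112.0
```

```bash
sed -i 's/h\[...,0\]<11)&(h\[...,1\]>110)/h[...,0]<16)\&(h[...,1]>105)/; s/&(h\[...,2\]>40)/\&(h[...,2]<140)/' tilt.py; cat >>snap.py <<'E'
np.savez("side_"+sys.argv[1],**viewer.camera("side"))
E
python3 snap.py s5.npz; python3 tilt.py
```

```text
18.8667 [ 28. -22. 194.] [-0.86400496  4.45642412 -1.07836527]
41 [-27.  42.]
264 409.7 (np.int64(406), np.int64(411), 6)
270 409.2 (np.int64(405), np.int64(411), 7)
276 408.6 (np.int64(404), np.int64(410), 7)
282 408.1 (np.int64(404), np.int64(409), 6)
288 407.6 (np.int64(403), np.int64(408), 6)
294 407.1 (np.int64(402), np.int64(408), 7)
300 406.5 None
```

Call:
servo_tool(plan=[[-1,[0.5,0.6,0],0],[-1,[0.8,1.4,0],0],[-1,[1.0,2.2,0],0],[-1,[1.0,3.0,0],0],[-1,[0.9,3.8,0],0],[-1,[0.7,4.5,0],0],[-1,[0.3,5.2,0],0],[-1,[-0.2,5.9,0],0],[-1,[-0.8,6.4,0],0]])

```text
time: 19.72
tool_pos: [0.5957, -0.2591, 0.196]
ee_rot: [0.409, 3.115, 0.001]
contact_force: [0.1, -0.7, 0.2]
gripper_width: 0.0116
grasp_force: 112.1
```

```bash
python3 snap.py s6.npz; python3 tilt.py
```

```text
19.7667 [ 18.  40. 196.] [-1.36351926  2.39626295 -0.08234014]
250 384.8 (np.int64(381), np.int64(386), 6)
256 384.5 (np.int64(381), np.int64(385), 5)
262 384.1 (np.int64(380), np.int64(385), 6)
268 383.7 (np.int64(380), np.int64(385), 6)
274 383.4 (np.int64(379), np.int64(384), 6)
280 383.0 (np.int64(379), np.int64(384), 6)
286 382.6 (np.int64(377), np.int64(386), 10)
```

Call:
servo_tool(plan=[[-1,[-0.6,0.5,0],0],[-1,[-1.4,0.8,0],0],[-1,[-2.2,1.0,0],0],[-1,[-3.0,1.0,0],0],[-1,[-3.8,0.9,0],0],[-1,[-4.5,0.7,0],0],[-1,[-5.2,0.3,0],0],[-1,[-5.9,-0.2,0],0],[-1,[-6.4,-0.8,0],0]])

```text
time: 20.62
tool_pos: [0.5324, -0.269, 0.1965]
ee_rot: [0.41, 3.112, -0.001]
contact_force: [3.7, -1.1, -0.9]
gripper_width: 0.0116
grasp_force: 112.1
```

```bash
python3 snap.py s7.npz; python3 tilt.py
```

```text
20.6667 [-45.  27. 197.] [ 2.87934432 -1.48681269 -0.86197919]
262 359.1 (np.int64(356), np.int64(361), 6)
268 358.9 (np.int64(356), np.int64(361), 6)
274 358.6 (np.int64(356), np.int64(361), 6)
280 358.4 (np.int64(356), np.int64(361), 6)
286 358.2 (np.int64(356), np.int64(360), 5)
292 358.0 None
298 357.8 None
```

```bash
python3 - <<'E'
import numpy as np
s=np.array([-4.4,3.0])
p=lambda a:np.array([-.3,.1])+4.6*np.array([np.cos(np.radians(a)),np.sin(np.radians(a))])
for a0 in(142,232,322,52,142): print([(np.round(p(a)-s,1)+0.).tolist() for a in a0+np.arange(10,91,10)]); s=s+np.round(p(a0+90)-s,1)
E
```

```text
[[0.0, -0.7], [-0.3, -1.5], [-0.5, -2.3], [-0.5, -3.1], [-0.4, -3.9], [-0.2, -4.6], [0.2, -5.3], [0.7, -6.0], [1.3, -6.5]]
[[0.6, -0.5], [1.4, -0.8], [2.2, -1.0], [3.0, -1.0], [3.8, -0.9], [4.5, -0.7], [5.2, -0.3], [5.9, 0.2], [6.4, 0.8]]
[[0.5, 0.6], [0.8, 1.4], [1.0, 2.2], [1.0, 3.0], [0.9, 3.8], [0.7, 4.5], [0.3, 5.2], [-0.2, 5.9], [-0.8, 6.4]]
[[-0.6, 0.5], [-1.4, 0.8], [-2.2, 1.0], [-3.0, 1.0], [-3.8, 0.9], [-4.5, 0.7], [-5.2, 0.3], [-5.9, -0.2], [-6.4, -0.8]]
[[-0.5, -0.6], [-0.8, -1.4], [-1.0, -2.2], [-1.0, -3.0], [-0.9, -3.8], [-0.7, -4.5], [-0.3, -5.2], [0.2, -5.9], [0.8, -6.4]]
```

Call:
servo_tool(plan=[[-1,[0,-0.7,0],0],[-1,[-0.3,-1.5,0],0],[-1,[-0.5,-2.3,0],0],[-1,[-0.5,-3.1,0],0],[-1,[-0.4,-3.9,0],0],[-1,[-0.2,-4.6,0],0],[-1,[0.2,-5.3,0],0],[-1,[0.7,-6.0,0],0],[-1,[1.3,-6.5,0],0]])

```text
time: 21.52
tool_pos: [0.5456, -0.3343, 0.1959]
ee_rot: [0.411, 3.114, -0.001]
contact_force: [-0.3, 0.4, -0.4]
gripper_width: 0.0119
grasp_force: 112.3
```

```bash
python3 snap.py s8.npz; python3 tilt.py; python3 - <<'E'
from h import *
R=lambda x:cv2.resize(x,(200,200),interpolation=cv2.INTER_CUBIC)
t=[R(load(f"s{i}")["pixels"][190:290,360:460]) for i in(5,6,7,8)]; u=[R(load(f"side_s{i}")["pixels"][225:325,340:440]) for i in(5,6,7,8)]
cv2.imwrite("pics/m2.png",np.vstack([np.hstack(t),np.hstack(u)])[:,:,::-1])
E
```

```text
21.5667 [-29. -37. 196.] [ 1.11679764 -1.64949828  0.51546015]
52 [50. 16.]
54 [ 49. -10.]
71 [ 35. -36.]
38 [ 16. -46.]
50 [-4.  4.]
21 [-37. -29.]
277 387.5 (np.int64(385), np.int64(390), 6)
283 387.1 (np.int64(384), np.int64(390), 7)
289 386.7 (np.int64(384), np.int64(389), 6)
295 386.3 (np.int64(384), np.int64(389), 6)
301 385.9 None
307 385.5 None
313 385.1 None
```

View pics/m2.png

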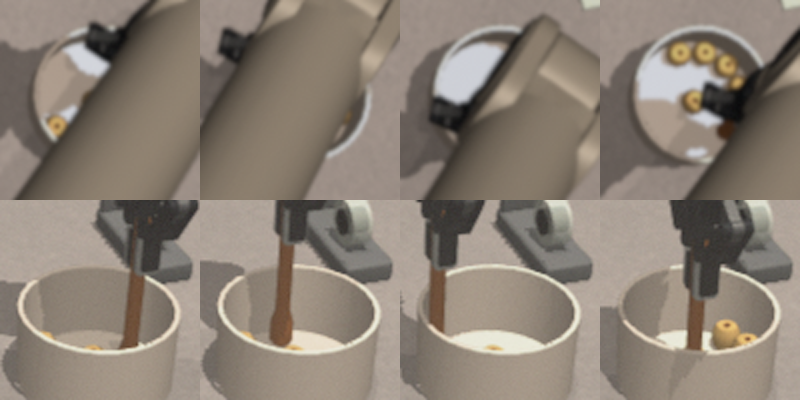

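The foot is now driving the train of beads round in front of it: (50,16), (49,-10), (35,-36), (16,-46) and one partly hidden, in mm from the pot centre. The late bead is at the centre. One full loop with the train carries every bead past the 40 mm window.

Call:
servo_tool(plan=[[-1,[0.6,-0.5,0],0],[-1,[1.4,-0.8,0],0],[-1,[2.2,-1.0,0],0],[-1,[3.0,-1.0,0],0],[-1,[3.8,-0.9,0],0],[-1,[4.5,-0.7,0],0],[-1,[5.2,-0.3,0],0],[-1,[5.9,0.2,0],0],[-1,[6.4,0.8,0],0]])

```text
time: 22.42
tool_pos: [0.6105, -0.3245, 0.1959]
ee_rot: [0.409, 3.114, -0.0]
contact_force: [-0.9, 1.4, -0.9]
gripper_width: 0.0118
grasp_force: 112.2
```

```bash
python3 snap.py s9.npz; python3 tilt.py
```

```text
22.4667 [ 35. -25. 196.] [-0.70229797  0.57446    -0.15696558]
214 [45. 17.]
59 [11. 51.]
38 [-14.  48.]
264 413.8 (np.int64(410), np.int64(416), 7)
270 413.2 (np.int64(409), np.int64(415), 7)
276 412.6 (np.int64(409), np.int64(415), 7)
282 412.1 (np.int64(408), np.int64(414), 7)
288 411.5 (np.int64(407), np.int64(413), 7)
294 411.0 (np.int64(406), np.int64(413), 8)
300 410.4 None
```

Call:
servo_tool(plan=[[-1,[0.5,0.6,0],0],[-1,[0.8,1.4,0],0],[-1,[1.0,2.2,0],0],[-1,[1.0,3.0,0],0],[-1,[0.9,3.8,0],0],[-1,[0.7,4.5,0],0],[-1,[0.3,5.2,0],0],[-1,[-0.2,5.9,0],0],[-1,[-0.8,6.4,0],0]])

```text
time: 23.32
tool_pos: [0.5992, -0.2661, 0.1965]
ee_rot: [0.412, 3.114, -0.016]
contact_force: [-0.2, -11.4, -0.7]
gripper_width: 0.0115
grasp_force: 114.7
```

```bash
python3 snap.py s10.npz; python3 tilt.py
```

```text
23.3667 [ 23.  32. 197.] [-2.02895279 -9.26690856 -0.32840175]
251 388.9 (np.int64(386), np.int64(391), 6)
257 388.5 (np.int64(385), np.int64(390), 6)
263 388.2 (np.int64(385), np.int64(390), 6)
269 387.8 (np.int64(384), np.int64(389), 6)
275 387.4 (np.int64(384), np.int64(389), 6)
281 387.0 (np.int64(383), np.int64(388), 6)
287 386.6 (np.int64(381), np.int64(390), 10)
```

Call:
servo_tool(plan=[[-1,[-0.6,0.5,0],0],[-1,[-1.4,0.8,0],0],[-1,[-2.2,1.0,0],0],[-1,[-3.0,1.0,0],0],[-1,[-3.8,0.9,0],0],[-1,[-4.5,0.7,0],0],[-1,[-5.2,0.3,0],0],[-1,[-5.9,-0.2,0],0],[-1,[-6.4,-0.8,0],0]])

```text
time: 24.22
tool_pos: [0.5414, -0.2714, 0.1989]
ee_rot: [0.408, 3.101, -0.008]
contact_force: [3.9, -3.5, 0.3]
gripper_width: 0.012
grasp_force: 113.0
```

```bash
python3 snap.py s11.npz; python3 tilt.py
```

```text
24.2667 [-36.  25. 199.] [ 2.43594943 -5.3044235   0.79590262]
47 [37. 36.]
261 363.7 (np.int64(364), np.int64(369), 6)
267 363.5 (np.int64(365), np.int64(370), 6)
273 363.2 (np.int64(365), np.int64(371), 7)
279 363.0 (np.int64(366), np.int64(371), 6)
285 362.7 (np.int64(366), np.int64(372), 7)
291 362.5 (np.int64(367), np.int64(373), 7)
297 362.3 None
```

Call:
servo_tool(plan=[[-1,[-0.5,-0.6,0],0],[-1,[-0.8,-1.4,0],0],[-1,[-1.0,-2.2,0],0],[-1,[-1.0,-3.0,0],0],[-1,[-0.9,-3.8,0],0],[-1,[-0.7,-4.5,0],0],[-1,[-0.3,-5.2,0],0],[-1,[0.2,-5.9,0],0],[-1,[0.8,-6.4,0],0]])

```text
time: 25.12
tool_pos: [0.5477, -0.3309, 0.1961]
ee_rot: [0.406, 3.113, 0.007]
contact_force: [1.5, 0.2, -0.1]
gripper_width: 0.0117
grasp_force: 113.0
```

```bash
python3 snap.py s12.npz; python3 tilt.py
```

```text
25.1667 [-28. -35. 196.] [ 5.05215652 -0.33009873  0.03577973]
43 [38. 36.]
32 [10. 49.]
46 [-3.  4.]
25 [-34. -31.]
45 [-37.  35.]
64 [-51.   2.]
277 387.4 (np.int64(388), np.int64(394), 7)
283 387.0 (np.int64(388), np.int64(394), 7)
289 386.6 (np.int64(388), np.int64(395), 8)
295 386.2 (np.int64(389), np.int64(396), 8)
301 385.8 None
307 385.4 None
313 385.0 None
```

Call:
servo_tool(plan=[[-1,[0.1,-0.4,0],0],[-1,[0.9,-0.7,0],0],[-1,[1.7,-0.9,0],0],[-1,[2.5,-0.9,0],0],[-1,[3.3,-0.8,0],0],[-1,[4.0,-0.6,0],0],[-1,[4.7,-0.2,0],0],[-1,[5.4,0.3,0],0],[-1,[5.9,0.9,0],0]])

```text
time: 26.02
tool_pos: [0.6052, -0.3233, 0.1958]
ee_rot: [0.409, 3.115, 0.0]
contact_force: [0.7, -0.5, -0.5]
gripper_width: 0.0117
grasp_force: 113.1
```

```bash
python3 snap.py s13.npz; python3 tilt.py | sed -n 4,5p
```

```text
26.0667 [ 31. -23. 196.] [ 1.10458217  1.20453167 -0.52226726]
69 [38. 35.]
57 [12. 50.]
282 409.4 (np.int64(412), np.int64(418), 7)
288 408.9 (np.int64(412), np.int64(418), 7)
```

Call:
servo_tool(plan=[[-1,[0.5,0.6,0],0],[-1,[0.8,1.4,0],0],[-1,[1.0,2.2,0],0],[-1,[1.0,3.0,0],0],[-1,[0.9,3.8,0],0],[-1,[0.7,4.5,0],0],[-1,[0.3,5.2,0],0],[-1,[-0.2,5.9,0],0],[-1,[-0.8,6.4,0],0]])

```text
time: 26.92
tool_pos: [0.5957, -0.259, 0.1959]
ee_rot: [-0.409, -3.115, -0.001]
contact_force: [0.3, 0.3, -0.2]
gripper_width: 0.0115
grasp_force: 112.9
```

```bash
python3 snap.py s14.npz; python3 tilt.py| sed -n 4,5p
```

```text
26.9667 [ 18.  40. 196.] [-2.38091067  1.30841763 -0.58996407]
268 383.7 (np.int64(386), np.int64(391), 6)
274 383.3 (np.int64(386), np.int64(391), 6)
```

Call:
servo_tool(plan=[[-1,[-0.6,0.5,0],0],[-1,[-1.4,0.8,0],0],[-1,[-2.2,1.0,0],0],[-1,[-3.0,1.0,0],0],[-1,[-3.8,0.9,0],0],[-1,[-4.5,0.7,0],0],[-1,[-5.2,0.3,0],0],[-1,[-5.9,-0.2,0],0],[-1,[-6.4,-0.8,0],0]])

```text
time: 27.82
tool_pos: [0.5342, -0.2692, 0.1974]
ee_rot: [0.409, 3.107, -0.002]
contact_force: [6.1, -1.5, 0.3]
gripper_width: 0.0112
grasp_force: 113.3
```

```bash
python3 snap.py s15.npz; python3 tilt.py| sed -n 4,5p
```

```text
27.8667 [-43.  26. 198.] [ 4.3386797  -2.54993515  0.55505801]
280 359.5 (np.int64(365), np.int64(370), 6)
286 359.3 (np.int64(366), np.int64(371), 6)
```

Call:
servo_tool(plan=[[-1,[0,-0.7,0],0],[-1,[-0.3,-1.5,0],0],[-1,[-0.5,-2.3,0],0],[-1,[-0.5,-3.1,0],0],[-1,[-0.4,-3.9,0],0],[-1,[-0.2,-4.6,0],0],[-1,[0.2,-5.3,0],0],[-1,[0.7,-6.0,0],0],[-1,[1.3,-6.5,0],0]])

```text
time: 28.72
tool_pos: [0.5469, -0.3248, 0.1942]
ee_rot: [-0.405, -3.111, -0.029]
contact_force: [5.7, 13.4, 0.6]
gripper_width: 0.012
grasp_force: 116.0
```

```bash
python3 snap.py s16.npz; python3 tilt.py| sed -n 3,4p
```

```text
28.7667 [-27. -27. 194.] [ 8.34515578 11.28157917  0.15954988]
84 [ 29. -40.]
22 [-4.  8.]
38 [-45. -17.]
56 [-49.  15.]
286 384.8 (np.int64(387), np.int64(393), 7)
292 384.5 (np.int64(388), np.int64(393), 6)
```

Call:
servo_tool(plan=[[-1,[0.5,0.4,0],0],[-1,[0.5,0.4,2],0],[-1,[0.5,0.4,5],0],[-1,[0.5,0.4,9],0],[-1,[0.5,0.4,13],0],[-1,[0,3,14],0],[-1,[-0.6,6,14],0],[-1,[-1.4,10,14],0],[-1,[-2.2,14,14],0],[-1,[-3,18,14],0],[-1,[-3.8,22,14],0],[-1,[-4.6,26,14],0],[-1,[-5.4,30,14],0],[-1,[-6.2,33,14],0],[-1,[-6.9,35.5,14],0],[-1,[-6.9,35.5,14],0],[-1,[-6.9,35.5,14],0],[-1,[-6.9,35.5,14],0]])

```text
time: 30.37
tool_pos: [0.4753, 0.02, 0.3352]
ee_rot: [-0.412, -3.111, 0.004]
contact_force: [0.5, -0.6, -0.9]
gripper_width: 0.0115
grasp_force: 113.0
```

```bash
python3 - <<'E'
from bench import r, viewer
from h import *
s=r.sense(); p=s["tool_pos"]; print(s["time"],p,s["gripper_width"],s["contact_force"])
T,S=viewer.camera("top"),viewer.camera("side"); np.savez("topr.npz",**T);np.savez("sider.npz",**S)
for n,c in(("side",S),("top",T)):
    h=cv2.cvtColor(c["pixels"],cv2.COLOR_RGB2HSV)
    m=((h[...,0]<16)&(h[...,1]>105)).astype(np.uint8)
    q=proj(c,np.r_[p[:2],.15]).astype(int); print(n,q,comps(m,(q[0]-50,q[1]-90,q[0]+50,q[1]+60),10))
    if n=="side":
        for z in np.arange(.26,.13,-.01):
            u,v=proj(c,np.r_[p[:2],z]); x=np.where(m[int(round(v)),int(u)-30:int(u)+31])[0]
            print(round(z,3),round(u,1),round(v,1),(x.min()+int(u)-30,x.max()+int(u)-30,len(x)) if len(x) else None)
h=cv2.cvtColor(T["pixels"],cv2.COLOR_RGB2HSV)
m=((h[...,0]<25)&(h[...,0]>10)&(h[...,1]>120)&(h[...,2]>60)).astype(np.uint8)
for c,st in comps(m,(370,195,450,280),20): print(st[4],((plane(T,c,.03)[:2]-[.576,-.298])*1000).round())
m=(T["pixels"].max(2)<60).astype(np.uint8);print("cupT",comps(m,(230,260,285,315),20))
E
```

```text
30.3667 [0.47533377 0.01995802 0.33517159] 0.01154689466350892 [ 0.47894134 -0.59064002 -0.93345107]
side [256 190] [([261.7, 166.2], [253, 140, 18, 50, 330]), ([235.6, 199.9], [226, 192, 19, 15, 109]), ([251.2, 196.1], [249, 194, 6, 5, 17]), ([224.8, 199.3], [224, 197, 4, 6, 12]), ([246.6, 201.9], [242, 200, 11, 5, 30])]
0.26 252.8 138.5 None
0.25 253.1 143.4 (np.int64(253), np.int64(259), 7)
0.24 253.4 148.3 (np.int64(255), np.int64(260), 6)
0.23 253.8 153.1 (np.int64(256), np.int64(261), 6)
0.22 254.1 157.9 (np.int64(257), np.int64(262), 6)
0.21 254.4 162.6 (np.int64(259), np.int64(263), 5)
0.2 254.7 167.3 (np.int64(260), np.int64(264), 5)
0.19 255.0 172.0 (np.int64(261), np.int64(265), 5)
0.18 255.3 176.6 (np.int64(261), np.int64(268), 8)
0.17 255.6 181.2 (np.int64(261), np.int64(269), 9)
0.16 255.9 185.7 (np.int64(262), np.int64(270), 9)
0.15 256.2 190.2 None
0.14 256.5 194.6 (np.int64(228), np.int64(253), 18)
top [255 287] []
138 [ 18. -44.]
44 [-3.  4.]
47 [-18. -29.]
45 [-47. -19.]
cupT [([260.3, 282.4], [252, 260, 20, 41, 385]), ([277.7, 287.3], [274, 286, 9, 4, 26]), ([275.2, 297.2], [272, 295, 8, 5, 27])]
```

Call:
servo_tool(plan=[[-1,[-2.4,0.9,0],0],[-1,[-2.4,0.9,-2],0],[-1,[-2.4,0.9,-4],0],[-1,[-2.4,0.9,-6],0],[-1,[-2.4,0.9,-6],0],[-1,[-2.4,0.9,-6],0],[-1,[-2.4,0.9,-6],0]])

```text
time: 31.05
tool_pos: [0.4529, 0.0301, 0.2769]
ee_rot: [0.412, 3.113, 0.0]
contact_force: [-0.4, 0.5, -0.4]
gripper_width: 0.0113
grasp_force: 113.0
```

```bash
python3 - <<'E'
from bench import r, viewer
from h import *
s=r.sense(); p=s["tool_pos"]; print(s["time"],p,s["contact_force"])
S,T=viewer.camera("side"),viewer.camera("top")
h=cv2.cvtColor(S["pixels"],cv2.COLOR_RGB2HSV)
m=((h[...,0]<16)&(h[...,1]>105)).astype(np.uint8)
for v in range(185,226,3):
    x=np.where(m[v,235:290])[0]+235; print(v,(x.min(),x.max(),len(x)) if len(x) else None)
d=(S["pixels"].max(2)<85)
for v in(232,240,248): x=np.where(d[v,230:290])[0]+230; print("cup",v,x.min(),x.max())
for P in((.4685,.0245,.09),(.4685,.0245,.10),(.4765,.0225,.035)): print(P,proj(S,np.array(P)).round(1),proj(T,np.array(P)).round(1))
g=cv2.cvtColor(T["pixels"],cv2.COLOR_RGB2HSV); k=((g[...,0]<16)&(g[...,1]>105)).astype(np.uint8); print(comps(k,(225,260,300,320),6))
E
```

```text
31.05 [0.45293041 0.03007802 0.27685031] [-0.4040814   0.46372132 -0.39574939]
185 (np.int64(247), np.int64(251), 5)
188 (np.int64(248), np.int64(252), 5)
191 (np.int64(248), np.int64(253), 6)
194 (np.int64(235), np.int64(253), 16)
197 (np.int64(235), np.int64(254), 10)
200 (np.int64(235), np.int64(256), 18)
203 (np.int64(238), np.int64(258), 18)
206 (np.int64(236), np.int64(259), 12)
209 (np.int64(251), np.int64(259), 9)
212 (np.int64(252), np.int64(260), 9)
215 (np.int64(254), np.int64(257), 4)
218 None
221 None
224 None
cup 232 246 272
cup 240 247 273
cup 248 247 273
(0.4685, 0.0245, 0.09) [254.1 216.3] [255.9 291.5]
(0.4685, 0.0245, 0.1) [253.8 212. ] [255.4 291.4]
(0.4765, 0.0225, 0.035) [259.4 238.5] [259.2 288.3]
[]
```

Call:
servo_tool(plan=[[-1,[-0.2,0,-2],0],[-1,[-0.2,0,-4],0],[-1,[-0.2,0,-6],0],[-1,[-0.2,0,-7.5],0],[-1,[-0.2,0,-8.2],0],[-1,[-0.2,0,-8.2],0],[-1,[-0.2,0,-8.2],0],[-1,[-0.2,0,-8.2],0]])

```text
time: 31.82
tool_pos: [0.4512, 0.031, 0.1952]
ee_rot: [0.41, 3.112, 0.002]
contact_force: [0.3, 0.3, -0.7]
gripper_width: 0.0114
grasp_force: 113.0
```

```bash
cat >cup.py <<'E'
from bench import r, viewer
from h import *
s=r.sense(); p=s["tool_pos"]; print(s["time"],p,s["contact_force"],s["gripper_width"])
S=viewer.camera("side")
h=cv2.cvtColor(S["pixels"],cv2.COLOR_RGB2HSV)
m=((h[...,0]<16)&(h[...,1]>105)).astype(np.uint8)
for v in range(176,236,6):
    x=np.where(m[v,242:290])[0]+242; print(v,(x.min(),x.max(),len(x)) if len(x) else None)
d=(S["pixels"].max(2)<85)
for v in(232,240,248): x=np.where(d[v,230:290])[0]+230; print("cup",v,x.min(),x.max())
E
python3 cup.py
```

```text
31.8167 [0.45123985 0.03098817 0.19518009] [ 0.27600126  0.34949299 -0.65097227] 0.011366075149641516
176 None
182 None
188 None
194 (np.int64(251), np.int64(251), 1)
200 (np.int64(253), np.int64(254), 2)
206 (np.int64(246), np.int64(249), 4)
212 (np.int64(246), np.int64(251), 6)
218 (np.int64(248), np.int64(252), 5)
224 (np.int64(249), np.int64(254), 6)
230 None
cup 232 246 272
cup 240 247 273
cup 248 247 273
```

Call:
servo_tool(plan=[[-1,[0,0,-0.2],0],[-1,[0,0,-0.3],0],[-1,[0,0,-0.3],0],[-1,[0,0,-0.3],0],[-1,[0,0,-0.3],0],[-0.6,[0,0,-0.3],0],[-0.5,[0,0,-0.3],0],[-0.2,[0,0,-0.3],0],[0,[0,0,-0.3],0],[0,[0,0,-0.3],0],[0,[0,0,-0.3],0],[0,[0,0,-0.3],0],[0,[0,0,-0.3],0],[0,[0,0,-0.3],0]], grip_force=20)

```text
time: 33.03
tool_pos: [0.4502, 0.0309, 0.1909]
ee_rot: [0.41, 3.115, 0.0]
contact_force: [0.5, -0.6, -0.6]
gripper_width: 0.0428
grasp_force: 0.0
```

```bash
python3 cup.py
```

```text
33.0333 [0.45020099 0.03087667 0.19093529] [ 0.4863245  -0.64733796 -0.57266047] 0.04283262591274383
176 None
182 None
188 None
194 None
200 (np.int64(253), np.int64(253), 1)
206 None
212 (np.int64(243), np.int64(247), 5)
218 (np.int64(245), np.int64(250), 6)
224 (np.int64(247), np.int64(252), 6)
230 None
cup 232 246 272
cup 240 247 273
cup 248 247 273
```

Call:
servo_tool(plan=[[0,[0,0,2],0],[0,[0,0,4],0],[0,[0,0,7],0],[0,[0,0,11],0],[0,[0,0,14],0],[0,[2,4,15],0],[0,[3,8,15],0],[0,[5,12,15],0],[0,[7,16,15],0],[0,[9,20,15],0],[0,[9,24,15],0],[0,[9,24,15],0],[0,[9,24,15],0],[0,[9,24,15],0]])

```text
time: 34.25
tool_pos: [0.5399, 0.271, 0.3403]
ee_rot: [-0.408, -3.114, 0.002]
contact_force: [0.4, -0.5, 0.0]
gripper_width: 0.043
grasp_force: 0.0
```

```bash
python3 snap.py fin.npz; python3 - <<'E'
from h import *
T,S=load("fin"),load("side_fin.npz"[:-4])
h=cv2.cvtColor(S["pixels"],cv2.COLOR_RGB2HSV); m=((h[...,0]<16)&(h[...,1]>105)).astype(np.uint8)
for v in range(176,236,5):
    x=np.where(m[v,225:290])[0]+225; print(v,(x.min(),x.max(),len(x)) if len(x) else None)
d=(S["pixels"].max(2)<85)
for v in(232,240,248): x=np.where(d[v,230:290])[0]+230; print("cup",v,x.min(),x.max())
g=cv2.cvtColor(T["pixels"],cv2.COLOR_RGB2HSV); k=((g[...,0]<16)&(g[...,1]>105)).astype(np.uint8); print(comps(k,(225,260,300,330),6))
print("cupT",comps((T["pixels"].max(2)<60).astype(np.uint8),(230,260,285,315),20))
E
```

```text
34.3 [-36. 567. 341.] [ 0.48955051 -0.84697377 -0.09959842]
140 [ 18. -44.]
42 [-2.  5.]
49 [-18. -29.]
23 [-51. -16.]
25 [-49.  16.]
176 None
181 None
186 (np.int64(235), np.int64(239), 5)
191 (np.int64(236), np.int64(241), 6)
196 (np.int64(227), np.int64(254), 25)
201 (np.int64(226), np.int64(253), 20)
206 (np.int64(241), np.int64(246), 6)
211 (np.int64(243), np.int64(247), 5)
216 (np.int64(245), np.int64(249), 5)
221 (np.int64(246), np.int64(251), 6)
226 (np.int64(248), np.int64(252), 5)
231 None
cup 232 246 272
cup 240 247 273
cup 248 248 273
[([254.2, 298.1], [245, 288, 19, 23, 178])]
cupT [([256.9, 286.6], [243, 275, 29, 26, 256])]
```

```bash
python3 - <<'E'
from h import *
from bench import r
T,S=load("fin"),load("side_fin")
g=cv2.cvtColor(T["pixels"],cv2.COLOR_RGB2HSV); k=((g[...,0]<16)&(g[...,1]>105))
for v in range(287,313,3): x=np.where(k[v,235:275])[0]+235; print(v,x.min() if len(x) else 0,x.max() if len(x) else 0)
v=307; x=np.where(k[v,235:275])[0]+235
P,e=tri(T,(x.mean(),v),S,(237,184)); print(P,e)
b=np.array([.4765-.005,.0225,.005]); w=P-b; print("lean",np.arctan2(np.hypot(*w[:2]),w[2]),np.linalg.norm(w))
E
```

```text
287 0 0
290 255 262
293 253 263
296 252 262
299 249 258
302 248 254
305 245 252
308 245 250
311 0 0
[0.43880136 0.03306415 0.16719367] 0.0021086331034758784
lean 0.20877564340088386 0.16579381257421955
```

```bash
python3 -c "
from bench import r
print(r.close_job())"
```

```text
the job is handed in; nothing more can be done
None
```

I handed the job in at about 34 s: all six beads are in the pot, and the stirrer is released in the pen cup, leaning about 0.21 rad, with the cup unmoved in the images; that all five beads passed 40 mm is inferred from partly blocked snapshots, not seen directly, and no verdict was returned.

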